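# Hang the shelf bracket and fold the drying shelf down

### The arm

A 6-joint arm with a two-finger parallel gripper is mounted at the origin on the work surface. World frame = base frame: x ahead of the robot, y to its left, z up, the work surface at z = 0. Lengths are in mm, angles in rad, forces in N, time in s.
With the tool pointing down it reaches from about 350 to 925 mm from the base axis. Payload 6.4 kg.
Tool frame: the origin (TCP) lies at the very end of the fingers, on their centre line; the grasp point (between the pads) lies 19 mm behind it; z points along the fingers, y is the line along which they close (so a half turn about z gives the same grasp; the last joint's range is limited). The gripper opens to 94 mm and grips with 3 to 60 N. Pads are 16 mm wide; open, the fingers measure 119 mm over their backs; the gripper's body (75 mm by 177 mm) begins 78 mm behind the grasp point.
Start: joints at [-1.385, 0.245, 1.558, -0, 1.339, -0.174], TCP at [228.862, -608.388, 205.455] pointing down, gripper open.
Joint ranges: [-3.13, 3.13], [-1.02, 2.26], [0.13, 2.54], [-0.95, 4.09], [0.21, 2.88], [-2.74, 2.74]. Speed limits (rad/s): [2.57, 2.57, 3.14, 3.14, 3.14, 3.14].

### API

Orientations are given as a unit quaternion [x, y, z, w].
In Python, from bench import sensors, read_camera, robot gives the robot as it stands. The module is installed in compiled form; this text tells all that it offers.
- The arm moves only by the shell command python3 -m creep 'ROWS' [FORCE]. ROWS is JSON, a list of rows, each an object of numbers: "x", "y", "z": the shift along the world's x, y, z scaled (see below); "wx", "wy", "wz": the turn, a rotation vector about the world's x, y, z scaled (see below); "hand": the closure, from 0 (fully open) to 1 (shut). In form: [{"x": .., "y": .., "z": .., "wx": .., "wy": .., "wz": .., "hand": ..}, ...]. A call has 1 to 20 rows; each row shifts and turns the commanded pose from where the row before left it; what a row does not reach is not made up. The controller multiplies each number of a shift by 0.04 m and each number of a turn by 5 degrees. A row lasts 1/10 s, in which the tool goes at most 50 mm and 8.59 degrees, less where a joint would pass 70% of its speed; a pose out of reach is approached as far as the arm can. A call with a number of a shift or a turn outside -1 to 1 is refused whole. A call with a gripper value outside its range is refused whole. The fingers move at their own pace and stop on an object; FORCE is the grip in N (left out, the last holds). Time passes only in rows, so rows that do not move let the fingers close. It gives the time, the measured TCP pose, the force, the opening and the grip force at its end, in the units of the state.
- sensors.get_obs(): the state, without advancing time (a new reading comes with each control period).
- read_camera(name): name is "scene" or "top"; returns a dict with "img" (384x512x3 uint8, blue, green, red), "intrinsics" (3x3 intrinsics, pixels), "k1" (the pictures are not rectified: a ray, as slopes to the right and down, at radius r is drawn at 1 + k1 r^2 times it, then the intrinsics apply), "rvec" (rotation vector, rad) and "tvec" (3), from world to camera coordinates, as OpenCV has them. Camera axes: x right, y down, z forward; pixel columns grow to the right and rows downward; lengths in mm; the calibration is good to about 2 mm. A picture is of the moment at which its call begins. There is no depth.
- robot.job_done(): hands the job in; it is judged then, once.
The state is a dict: "time": time; "joint_pos": joint angles; "dq": joint speeds; "joint_torque": joint torques, N m; "position": TCP position; "eef_rot": TCP orientation; "force": force on the tool from outside, world axes, zero at the start; "moment": the same for the moment, N m; "opening": finger opening in mm; "finger_force": force on a finger pad.
Only numpy, scipy, OpenCV 4.12 (cv2) and the standard library are available. Lean on these libraries where they do the work, as an engineer would, in place of code of your own. Each camera call takes 0.05 s, during which the arm holds its last target. There are 200 camera calls.

### The job

Take the yellow bracket out of the drainer tray, hook both its claws into the slots of the steel upright, and press it down until it locks, fully home. Only then fold the blue shelf board down until it lies on the bracket, and let go. Leave the plates, the jar and the spatula where they are.

Things in the scene. Friction and masses are not known exactly. Their poses are not given: they have to be found in the camera images.
- bracket: Yellow shelf bracket, 170 mm long, 110 mm high, 280 g, standing loose in the tray. Origin: bottom of its back face, mid-width; z up, x points backwards to the claw side, so its arm reaches to x = -170 mm. Back flange 40 mm wide, 8 thick, 110 high; foot 40 mm wide, 10 thick, to x = -90 mm; top bar 14 mm thick (along y) from z = 90 to 110 mm, out to x = -170 mm; diagonal strut below its front.
- bracket_grip (a point): Middle of the bracket's top bar at a good place to grip from above: bracket x = -65 mm, z = 100 mm; axes as the bracket's. The bar is 14 mm thick along y and its top is 10 mm above this point.
- bracket_claw (a point): Upper steel claw of the bracket, on its neck's underside at the back face (bracket x = 0, z = 72 mm; the lower claw is the same at z = 18 mm). Claws are 24 mm wide and stick out 15 mm behind the back face (the upper one's heel 19 mm). Each has a neck 10 mm high and a rounded tooth that hangs 15.5 mm below the neck's underside, 7.2 mm behind the back face.
- post: Slotted steel upright fixed to the countertop, 64 mm wide, 163 mm high, on a 150 x 130 mm, 8 mm thick foot plate. Origin at countertop height under its front face; x points into the upright (its front faces -x), z up, the front face is the plane x = 0. The face sheet is 5 mm thick, open behind, with two slots 28 mm wide and 31 mm high, one above the other, undersides at z = 73 and 127 mm.
- post_seat (a point): Where the bracket's origin lies, axes along this point's, when it is locked: on the upright's front face, 55 mm above the countertop; axes as the upright's. The claws enter the slots with the bracket held 15.5 to 21 mm higher than this (18 is the middle); with its back face against the upright it is then pushed straight down. Locked, it keeps 2 mm of play and may sag forward by 0.04 rad.
- post_catch (a point): Sprung orange roller behind the upper slot, 18.5 mm behind the front face. It resists the bracket's way down from about 13 mm above the seat: 7 N pressed close to the upright, or up to 15 N far out on the bar, are needed (its own weight is not enough), until the roller snaps over the upper claw's heel and the necks rest on the slots' undersides.
- shelf (a joint): Angle in rad of the blue shelf board about its hinge: 0 is level (lying on the locked bracket), 1.57 is upright; it starts folded up, leaning back beyond upright at 1.7 to 1.95 (stop at 2.05), and could swing to -0.5. The hinge is stiff (about 0.3 N m): the board stays where it is left and must be pushed all the way.
- shelf_hinge (a point): Middle of the board's hinge line (along y), fixed at the top of the upright's front face, 165.5 mm above the countertop; axes as the upright's. Level, the board reaches from here to x = -150 mm, 110 mm wide, 10 mm thick, its underside at hinge height. Raising it lifts the free edge up and then over towards +x.
- shelf_edge (a point): Middle of the shelf board's free edge, on its upper face (the face that looks away from the bracket), 150 mm from the hinge.
- tray: Grey plastic drainer tray fixed on the countertop, 240 mm along its x, 170 mm along y, 28 mm high, 5 mm walls and floor. Origin at the centre of its underside.
- plate_low: Lower of two stacked melamine plates, white, 180 mm across, 13 mm high. Origin at the centre of its underside. Leave alone.
- plate_high: Upper plate, green with a white middle, 180 mm across, 13 mm high, stacked on the lower. Leave alone.
- jar: Closed glass jar with a red twist cap, 72 mm across, 120 mm high. Origin at the centre of its underside. Leave alone.
- spatula: Stainless steel spatula, 260 mm long, lying flat. Leave alone.

How it is judged (in metres and radians):
On the way:
1. the bracket is hooked in and pressed down fully home, the shelf board still folded up (x of bracket in the frame of post_seat between -0.005 and 0.006 m and y of bracket in the frame of post_seat between -0.006 and 0.006 m and z of bracket in the frame of post_seat between -0.004 and 0.0035 m and angle between the x axis of bracket and the x axis of post_seat, either way round below 0.12 rad and angle between bracket's own z axis and vertical below 0.1 rad and value of joint shelf above 1.2 rad), for 0.2 s.
At the end, for the whole second after the job is handed in: The bracket is locked in the upright (origin within 6 mm of the seat across, 3.5 mm in height, aligned within 0.12 rad and tilted less than 0.1 rad), the shelf board is down on it (joint between -0.1 and 0.06 rad), and all is at rest and released (x of bracket in the frame of post_seat between -0.005 and 0.006 m and y of bracket in the frame of post_seat between -0.006 and 0.006 m and z of bracket in the frame of post_seat between -0.004 and 0.0035 m and angle between the x axis of bracket and the x axis of post_seat, either way round below 0.12 rad and angle between bracket's own z axis and vertical below 0.1 rad and value of joint shelf between -0.1 and 0.06 rad and linear speed of bracket below 0.02 m/s); the robot touches nothing.
It fails at once if a plate, the jar or the spatula is moved more than 30 mm (distance of any of plate_low, plate_high, jar, spatula from where it was at the start of the episode above 0.03 m).
It fails at once if the jar is tipped (angle between jar's own z axis and vertical above 0.5 rad).
It fails at once if the shelf board is folded down before the bracket is locked (value of joint shelf below 0.6 rad and (z of bracket in the frame of post_seat above 0.006 m or distance between bracket and post_seat above 0.02 m)).
It also fails if it takes over 64 s, if anything falls off the work surface, if the arm or the gripper's body presses on something with over 40 N, if the wrist force passes 120 N, or if a joint passes its speed limit or range.

## Working session

There is one attempt and no reset: what is moved stays moved. The work goes in short steps, Python scripts to look and compute and a shell command to move; the robot and the scene stay as the last step left them, time stands still between calls to the robot, and variables do not carry over. Pictures are saved under pics/ and viewed, at most 10 in all, crops included, and the job is handed in when it is done.

```bash
mkdir -p pics
cat > h.py <<'E'
import numpy as np, cv2, json
from bench import sensors, read_camera, robot
def snap(n):
    d=read_camera(n); np.savez(f'{n}.npz',**{k:np.array(v) for k,v in d.items()}); return d
def load(n): return dict(np.load(f'{n}.npz'))
def cam(d):
    R=cv2.Rodrigues(np.array(d['rvec'],float))[0]; return R,np.array(d['tvec'],float).reshape(3),np.array(d['intrinsics'],float),float(d['k1'])
def proj(d,P):
    R,t,K,k=cam(d); c=np.atleast_2d(P)@R.T+t; s=c[:,:2]/c[:,2:]; s=s*(1+k*(s**2).sum(1,keepdims=True))
    return s@K[:2,:2].T+K[:2,2]
def ray(d,uv):
    R,t,K,k=cam(d); u=(np.array(uv,float)-K[:2,2])/np.diag(K)[:2]; s=u.copy()
    for _ in range(30): s=u/(1+k*(s@s))
    return -R.T@t, R.T@np.r_[s,1]
def atz(d,uv,z):
    o,v=ray(d,uv); return o+v*(z-o[2])/v[2]
E
python3 - <<'E'
from h import *
for n in('scene','top'):
    d=snap(n); cv2.imwrite(f'pics/{n}.png',cv2.resize(d['img'],(800,600),interpolation=cv2.INTER_CUBIC)); print(n,ray(d,(256,192)),d['k1'],d['intrinsics'][0])
o=sensors.get_obs();print(o['time'],o['position'],o['eef_rot'],o['force'],o['opening'])
E
```

```text
scene (array([1484.28550601,  213.7443858 ,  758.89701359]), array([-0.79922013, -0.1182934 , -0.58931363])) -0.1482821057705341 [432.4278276    0.         253.39346488]
top (array([ 530.48381185,   94.28535908, 1519.06951801]), array([ 0.06428096, -0.01543805, -0.99811644])) -0.11305174632850504 [480.4886239    0.         248.68392631]
0.1 [ 228.76810122 -607.84385488  204.45911324] [ 9.83860917e-01  1.78932809e-01 -2.79003175e-06 -8.63372821e-04] [0.43709718 0.79798237 0.18327522] 93.92013991144258
```

View pics/top.png

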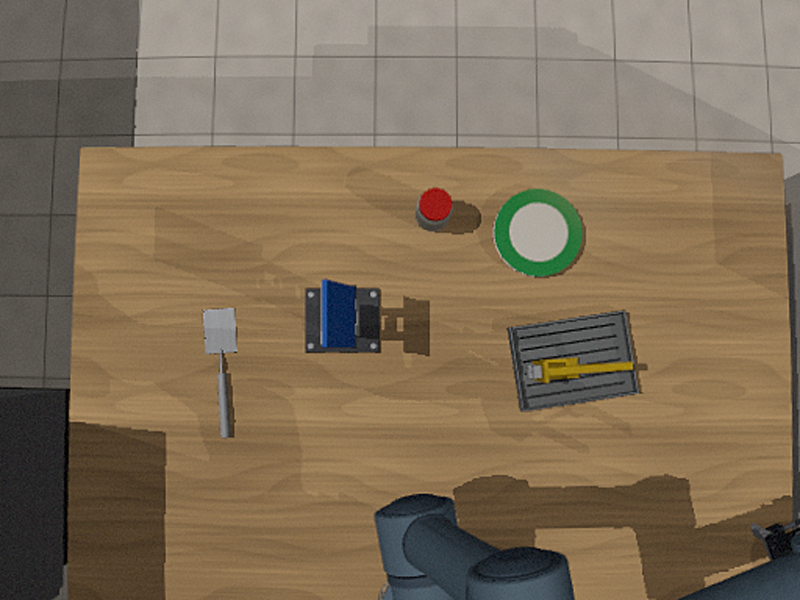

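View pics/scene.png

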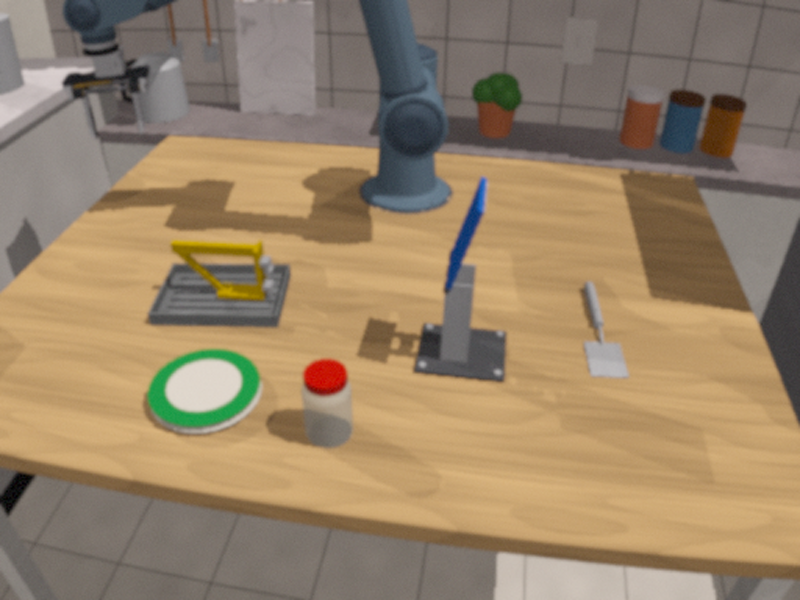

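The top view shows the post at about (345,320) with the board leaning left (+y), and the bracket at about (580,370) with its claws to the left. I'll take enlarged crops of both.

Run:
```python
from h import *
d=load('top');i=d['img']
a=i[175:235,185:285];b=i[190:270,315:425]
A=cv2.resize(a,None,fx=7,fy=7,interpolation=cv2.INTER_CUBIC)[:420,:800]
cv2.imwrite('pics/c1.png',np.vstack([cv2.resize(i[178:233,185:285],(700,385),interpolation=cv2.INTER_CUBIC)[:300][:, :],]) if 0 else cv2.resize(i[178:233,185:260],(750,550),interpolation=cv2.INTER_CUBIC))
cv2.imwrite('pics/c2.png',cv2.resize(i[195:265,320:420],(800,560),interpolation=cv2.INTER_CUBIC))
```

```text
(no output)
```

View pics/c1.png

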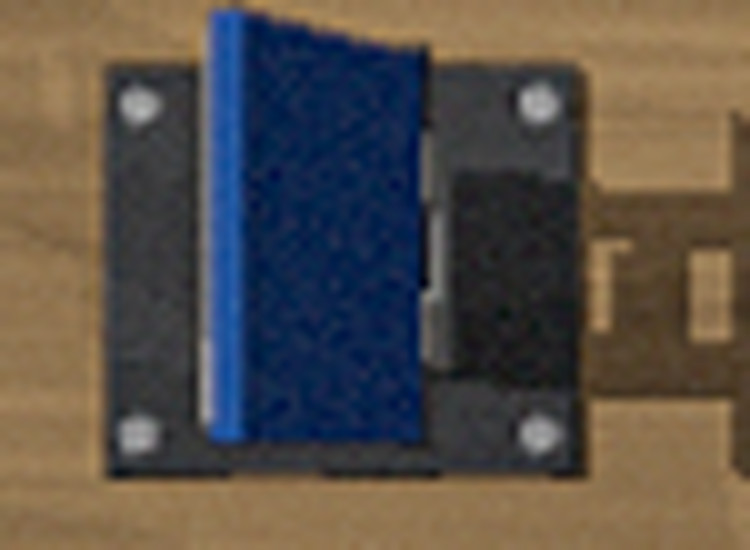

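View pics/c2.png

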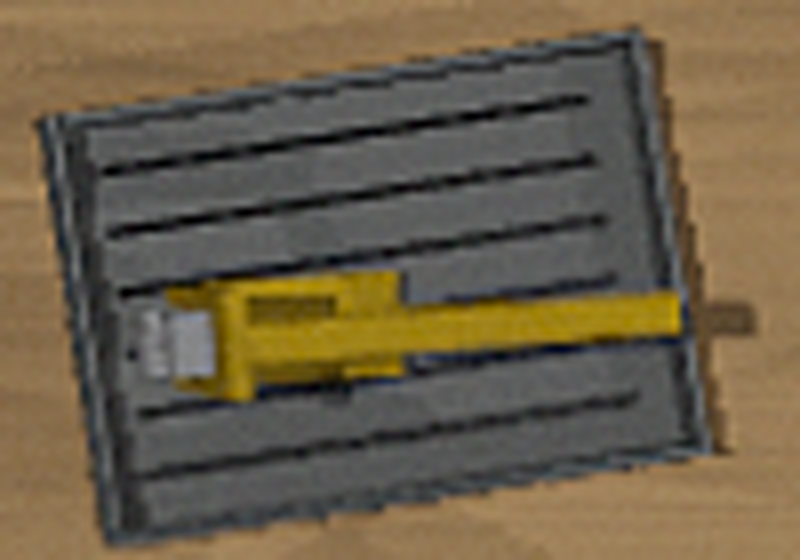

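c1 (scale 10, offset (185,178)) shows the foot plate corners at (106,64), (585,64), (585,475) and (106,475), with the face strip at x≈425–455. c2 (scale 8, offset (320,195)) shows the bar's front end at (682,312) and the flange top at about (243,285)–(255,398). Next I'll fit the poses.

```bash
cat > fit.py <<'E'
from h import *
from scipy.optimize import least_squares
t,s=load('top'),load('scene')
def W(p,M,z0=0):
    c,sn=np.cos(p[2]),np.sin(p[2]); M=np.array(M,float)
    return np.c_[p[0]+c*M[:,0]-sn*M[:,1],p[1]+sn*M[:,0]+c*M[:,1],M[:,2]+z0]
def fit(p0,obs,z0=0,w=None):
    def f(p): return np.concatenate([((proj(d,W(p[:3],M,z0))-uv)*(1 if d is t else .6)).ravel() for d,M,uv in ob(p)])
    ob=obs if callable(obs) else (lambda p:obs)
    r=least_squares(f,p0,loss='soft_l1',x_scale=[10,10,.05]+[10]*(len(p0)-3)); print(r.x.round(4),r.fun.round(2)); return r.x
c1=lambda a:np.array(a)/10+[185,178]-.45
c2=lambda a:np.array(a)/8+[320,195]-.44
sc=lambda a:np.array(a)/1.5625-.18
E
python3 - <<'E'
from fit import *
plate=lambda o:[[o-75,65,8],[o+75,65,8],[o+75,-65,8],[o-75,-65,8]]
# top image order: UL = (+x world,+y world). post x=+y world, post y = -x world
o=lambda p:[(t,[[p[3]+75,-65,8],[p[3]-75,-65,8],[p[3]-75,65,8],[p[3]+75,65,8]],c1([[106,64],[585,64],[585,475],[106,475]])),
 (s,[[p[3]-75,-65,8],[p[3]-75,65,8],[p[3]+75,65,8],[p[3]+75,-65,8]],sc([[415,372],[424,325],[507,331],[503,380]])),
 (t,[[0,0,8]],np.array([[c1([455,0])[0],proj(t,W(p[:3],[[0,0,8]]))[0,1]]]))]
P=fit([600,150,1.57,20],o)
print('face',proj(t,W(P[:3],[[0,-32,8],[0,32,8],[0,-32,163],[0,32,163]]))*10-[1850,1780]+4.5)
for a in (1.7,1.8,1.9,1.95): 
  ca,sa=np.cos(a),np.sin(a)
  # board lower face edge and upper-face edge
  L=[[-150*ca,yy,165.5+150*sa] for yy in(-55,55)]; U=[[x-0,y,z] for x,y,z in[[-150*ca+10*sa,yy,165.5+150*sa+10*ca] for yy in(-55,55)]]
  print(a,(proj(t,W(P[:3],L+U))*10-[1850,1780]+4.5).round().tolist())
  print('  sc',((proj(s,W(P[:3],L+U))+.18)*1.5625).round().tolist())
z0=5
B=[(t,[[-170,-7,110],[-170,7,110],[0,-20,110],[0,20,110],[-90,-20,10],[-90,20,10]],c2([[680,290],[683,335],[229,284],[250,400],[400,270],[405,375]])),
   (s,[[-170,0,110],[-170,0,90]],sc([[174,243],[178,253]]))]
b=fit([550,-230,1.6],B,z0)
print(W(b,[[-65,0,100]],z0))
E
```

```text
[588.8339 152.3418   1.5789  35.6213] [-0.07 -0.27 -0.5  -0.37 -0.46 -0.15 -0.32 -0.11 -0.88 -1.02 -0.67 -1.25
 -0.62 -0.34  0.16 -0.37 -0.    0.  ]
face [[455.08710073 164.99095536]
 [454.93159459 368.41959141]
 [434.24617026 132.15043428]
 [433.99086428 358.68101926]]
1.7 [[332.0, 1.0], [331.0, 439.0], [293.0, 2.0], [292.0, 439.0]]
  sc [[460.0, 205.0], [466.0, 171.0], [468.0, 206.0], [472.0, 173.0]]
1.8 [[275.0, 2.0], [273.0, 439.0], [237.0, 3.0], [235.0, 439.0]]
  sc [[471.0, 207.0], [475.0, 174.0], [478.0, 209.0], [482.0, 176.0]]
1.9 [[219.0, 4.0], [217.0, 439.0], [183.0, 5.0], [181.0, 439.0]]
  sc [[481.0, 211.0], [484.0, 177.0], [488.0, 214.0], [490.0, 179.0]]
1.95 [[192.0, 5.0], [190.0, 439.0], [157.0, 6.0], [155.0, 439.0]]
  sc [[486.0, 213.0], [489.0, 179.0], [492.0, 216.0], [495.0, 182.0]]
[ 489.1843 -197.574     1.6352] [ 0.2   0.5   0.19 -0.37 -0.52  0.57 -2.2  -0.24 -0.16  0.    0.13 -0.38
 -1.43 -0.72 -2.24 -1.07]
[[ 493.36782947 -262.43918789  105.        ]]
```

```bash
python3 -m creep '[{"x":0.2,"y":0.3,"wz":0.5},{"x":0.44,"y":0.575,"wz":0.97},{"x":0.44,"y":0.575,"wz":0.97},{"x":0.44,"y":0.575,"wz":0.97},{"x":0.44,"y":0.575,"wz":0.97},{"x":0.44,"y":0.575,"wz":0.97},{"x":0.44,"y":0.575,"wz":0.97},{"x":0.44,"y":0.575,"wz":0.97},{"x":0.44,"y":0.575,"wz":0.97},{"x":0.44,"y":0.575,"wz":0.97},{"x":0.44,"y":0.575,"wz":0.97},{"x":0.44,"y":0.575,"wz":0.97},{"x":0.44,"y":0.575,"wz":0.97},{"x":0.44,"y":0.575,"wz":0.97},{"x":0.44,"y":0.575,"wz":0.97},{"x":0.2,"y":0.3,"wz":0.5},{},{},{}]' 40
```

```text
schema error: expected keys x, y, z, wx, wy, wz, hand
```

```bash
python3 -m creep '[{"x":0.2,"y":0.3,"z":0,"wx":0,"wy":0,"wz":0.5,"hand":0},{"x":0.44,"y":0.575,"z":0,"wx":0,"wy":0,"wz":0.97,"hand":0},{"x":0.44,"y":0.575,"z":0,"wx":0,"wy":0,"wz":0.97,"hand":0},{"x":0.44,"y":0.575,"z":0,"wx":0,"wy":0,"wz":0.97,"hand":0},{"x":0.44,"y":0.575,"z":0,"wx":0,"wy":0,"wz":0.97,"hand":0},{"x":0.44,"y":0.575,"z":0,"wx":0,"wy":0,"wz":0.97,"hand":0},{"x":0.44,"y":0.575,"z":0,"wx":0,"wy":0,"wz":0.97,"hand":0},{"x":0.44,"y":0.575,"z":0,"wx":0,"wy":0,"wz":0.97,"hand":0},{"x":0.44,"y":0.575,"z":0,"wx":0,"wy":0,"wz":0.97,"hand":0},{"x":0.44,"y":0.575,"z":0,"wx":0,"wy":0,"wz":0.97,"hand":0},{"x":0.44,"y":0.575,"z":0,"wx":0,"wy":0,"wz":0.97,"hand":0},{"x":0.44,"y":0.575,"z":0,"wx":0,"wy":0,"wz":0.97,"hand":0},{"x":0.44,"y":0.575,"z":0,"wx":0,"wy":0,"wz":0.97,"hand":0},{"x":0.44,"y":0.575,"z":0,"wx":0,"wy":0,"wz":0.97,"hand":0},{"x":0.44,"y":0.575,"z":0,"wx":0,"wy":0,"wz":0.97,"hand":0},{"x":0.2,"y":0.3,"z":0,"wx":0,"wy":0,"wz":0.5,"hand":0},{"x":0,"y":0,"z":0,"wx":0,"wy":0,"wz":0,"hand":0},{"x":0,"y":0,"z":0,"wx":0,"wy":0,"wz":0,"hand":0}]' 40
cat > st.py <<'E'
from h import *
from scipy.spatial.transform import Rotation as Ro
def st():
    o=sensors.get_obs();M=Ro.from_quat(o['eef_rot']).as_matrix()
    print('t',round(o['time'],2),'p',np.round(o['position'],1),'yaw(toolY)',np.degrees(np.arctan2(M[1,1],M[0,1])).round(2),'toolz',M[:,2].round(4),'F',np.round(o['force'],1),'M',np.round(o['moment'],2),'open',round(o['opening'],1),'ff',np.round(o['finger_force'],1))
if __name__=='__main__': st()
E
python3 st.py
```

```text
time: 1.9
position: [490.9, -262.5, 205.3]
eef_rot: [0.685, 0.728, -0.0, -0.0]
force: [0.2, -1.3, -0.7]
opening: 94.0
finger_force: 0.0
t 1.9 p [ 490.9 -262.5  205.3] yaw(toolY) 3.5 toolz [-4.e-04 -2.e-04 -1.e+00] F [ 0.2 -1.3 -0.7] M [-0.05 -0.11 -0.01] open 94.0 ff 0.0
```

```bash
python3 -m creep '[{"x":0.06,"y":0,"z":-0.4,"wx":0,"wy":0,"wz":0,"hand":0},{"x":0,"y":0,"z":-0.7,"wx":0,"wy":0,"wz":0,"hand":0},{"x":0,"y":0,"z":-0.7,"wx":0,"wy":0,"wz":0,"hand":0},{"x":0,"y":0,"z":-0.6,"wx":0,"wy":0,"wz":0,"hand":0},{"x":0,"y":0,"z":-0.4,"wx":0,"wy":0,"wz":0,"hand":0},{"x":0,"y":0,"z":-0.18,"wx":0,"wy":0,"wz":0,"hand":0.6},{"x":0,"y":0,"z":0,"wx":0,"wy":0,"wz":0,"hand":0.7},{"x":0,"y":0,"z":0,"wx":0,"wy":0,"wz":0,"hand":0.8},{"x":0,"y":0,"z":0,"wx":0,"wy":0,"wz":0,"hand":1},{"x":0,"y":0,"z":0,"wx":0,"wy":0,"wz":0,"hand":1},{"x":0,"y":0,"z":0,"wx":0,"wy":0,"wz":0,"hand":1},{"x":0,"y":0,"z":0,"wx":0,"wy":0,"wz":0,"hand":1},{"x":0,"y":0,"z":0,"wx":0,"wy":0,"wz":0,"hand":1}]' 40; python3 st.py
```

```text
time: 3.2
position: [493.7, -262.4, 86.4]
eef_rot: [0.685, 0.728, -0.0, 0.0]
force: [0.0, 0.4, 0.4]
opening: 33.4
finger_force: 0.0
t 3.2 p [ 493.7 -262.4   86.4] yaw(toolY) 3.52 toolz [ 2.e-04 -2.e-04 -1.e+00] F [0.  0.4 0.4] M [-0.01 -0.1   0.04] open 33.4 ff 0.0
```

```bash
python3 -m creep '[{"x":0,"y":0,"z":0,"wx":0,"wy":0,"wz":0,"hand":1},{"x":0,"y":0,"z":0,"wx":0,"wy":0,"wz":0,"hand":1},{"x":0,"y":0,"z":0,"wx":0,"wy":0,"wz":0,"hand":1},{"x":0,"y":0,"z":0,"wx":0,"wy":0,"wz":0,"hand":1},{"x":0,"y":0,"z":0,"wx":0,"wy":0,"wz":0,"hand":1},{"x":0,"y":0,"z":0,"wx":0,"wy":0,"wz":0,"hand":1}]' 40; python3 st.py
```

```text
time: 3.8
position: [493.7, -262.4, 86.3]
eef_rot: [0.685, 0.728, 0.0, -0.0]
force: [-0.1, 1.0, 0.5]
opening: 13.9
finger_force: 40.0
t 3.8 p [ 493.7 -262.4   86.3] yaw(toolY) 3.51 toolz [ 0.e+00  1.e-04 -1.e+00] F [-0.1  1.   0.5] M [ 0.01 -0.11 -0.05] open 13.9 ff 40.0
```

```bash
python3 -m creep '[{"x":0,"y":0,"z":0.3,"wx":0,"wy":0,"wz":0,"hand":1},{"x":0,"y":0,"z":0.6,"wx":0,"wy":0,"wz":0,"hand":1},{"x":0,"y":0,"z":0.6,"wx":0,"wy":0,"wz":0,"hand":1},{"x":0,"y":0,"z":0.2,"wx":0,"wy":0,"wz":0,"hand":1},{"x":0.1,"y":0.3,"z":0,"wx":0,"wy":0,"wz":-0.06,"hand":1},{"x":0.2,"y":0.6,"z":0,"wx":0,"wy":0,"wz":-0.06,"hand":1},{"x":0.24,"y":0.75,"z":0,"wx":0,"wy":0,"wz":-0.06,"hand":1},{"x":0.24,"y":0.75,"z":0,"wx":0,"wy":0,"wz":-0.06,"hand":1},{"x":0.24,"y":0.75,"z":0,"wx":0,"wy":0,"wz":-0.06,"hand":1},{"x":0.24,"y":0.75,"z":0,"wx":0,"wy":0,"wz":-0.06,"hand":1},{"x":0.24,"y":0.75,"z":0,"wx":0,"wy":0,"wz":-0.06,"hand":1},{"x":0.24,"y":0.75,"z":0,"wx":0,"wy":0,"wz":-0.06,"hand":1},{"x":0.24,"y":0.75,"z":0,"wx":0,"wy":0,"wz":-0.06,"hand":1},{"x":0.24,"y":0.75,"z":0,"wx":0,"wy":0,"wz":-0.06,"hand":1},{"x":0.24,"y":0.75,"z":0,"wx":0,"wy":0,"wz":0,"hand":1},{"x":0.2,"y":0.6,"z":0,"wx":0,"wy":0,"wz":0,"hand":1},{"x":0,"y":0,"z":0,"wx":0,"wy":0,"wz":0,"hand":1},{"x":0,"y":0,"z":0,"wx":0,"wy":0,"wz":0,"hand":1},{"x":0,"y":0,"z":0,"wx":0,"wy":0,"wz":0,"hand":1}]'; python3 st.py
python3 - <<'E'
from h import *
a=snap('top')['img'];b=snap('scene')['img']
A=cv2.resize(a[175:235,185:285],(800,480),interpolation=cv2.INTER_CUBIC)
B=cv2.resize(b[110:260,205:335],(520,600),interpolation=cv2.INTER_CUBIC)
cv2.imwrite('pics/t2.png',A);cv2.imwrite('pics/s2.png',B)
E
```

```text
time: 5.7
position: [599.1, 67.5, 153.2]
eef_rot: [0.704, 0.71, -0.0, -0.001]
force: [-0.3, 0.4, -2.7]
opening: 13.6
finger_force: 40.0
t 5.7 p [599.1  67.5 153.2] yaw(toolY) 0.47 toolz [-2.e-03  8.e-04 -1.e+00] F [-0.3  0.4 -2.7] M [-0.07 -0.07 -0.01] open 13.6 ff 40.0
```

View pics/t2.png

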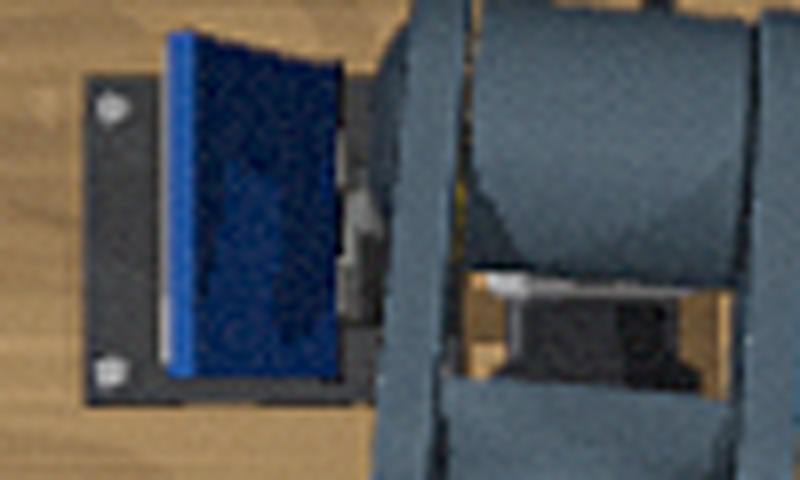

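View pics/s2.png

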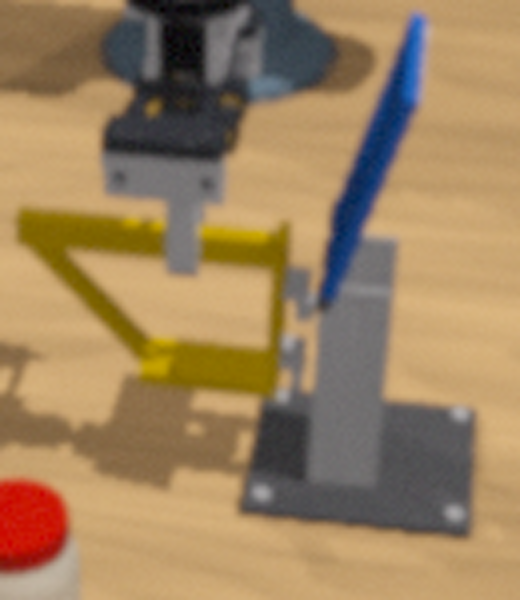

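t2 shows the arm hiding the bracket, with the face's lower corner at about (380,322). s2 shows the bracket held level, its claw tips (305,300) just short of the face (320,310). I overshot slightly in y, but the claws aren't touching. Before inserting I'll refine the post's lateral position from subpixel plate edges in c1, and check the bracket height in the scene view.

Run:
```python
from fit import *
g=cv2.cvtColor(cv2.imread('pics/c1.png'),cv2.COLOR_BGR2GRAY).astype(float)
def cross(prof,lo,hi):
    p=prof[lo:hi];m=(p[:6].mean()+p[-6:].mean())/2;s=np.sign(p-m);k=np.where(s[:-1]!=s[1:])[0]
    k=k[len(k)//2];return lo+k+(m-p[k])/(p[k+1]-p[k])
E={}
for a,b in((120,180),(450,500),(500,560)): print('rows',a,b,cross(g[:,a:b].mean(1),45,90),cross(g[:,a:b].mean(1),455,495))
for a,b in((80,160),(400,465)): print('cols',a,b,cross(g[a:b].mean(0),85,125),cross(g[a:b].mean(0),560,610))
u=c1([[150,64],[530,64]])
s2=lambda a:np.array(a)/4+[205,110]-.375
# bracket predicted in scene at present pose
o=sensors.get_obs();x,y,z=o['position']
bp=[x,y+65,np.radians(90.5)]
z0=z-81.3
M=[[-170,-7,110],[0,-20,110],[0,-20,0],[-90,-20,10]]
print('pred s2',((proj(s,W(bp,M,z0))+.375-[205,110])*4).round(1).tolist())
for px in (586,588,590):
  for py in (150,153): print(px,py,((proj(s,W([px,py,1.5789],[[0,-32,8],[0,-32,163],[0,32,163]]))+.375-[205,110])*4).round(0).tolist())
```

```text
rows 120 180 60.6986986986987 481.1212121212121
rows 450 500 60.86614401858304 477.6721088435374
rows 500 560 59.33884565499351 478.83288288288287
cols 80 160 102.46755368814192 589.0862422997947
cols 400 465 100.77712609970675 589.8606651376147
pred s2 [[12.7, 218.8], [283.0, 255.2], [276.3, 398.6], [137.5, 372.2]]
586 150 [[300.0, 476.0], [312.0, 283.0], [321.0, 227.0]]
586 153 [[305.0, 477.0], [316.0, 284.0], [326.0, 228.0]]
588 150 [[300.0, 478.0], [311.0, 285.0], [321.0, 229.0]]
588 153 [[304.0, 479.0], [316.0, 286.0], [326.0, 229.0]]
590 150 [[299.0, 480.0], [311.0, 287.0], [321.0, 231.0]]
590 153 [[304.0, 481.0], [316.0, 288.0], [325.0, 231.0]]
```

Run:
```python
from fit import *
i=load('scene')['img'].astype(float)
yel=np.minimum(i[...,2],i[...,1])-i[...,0]   # yellowness
up=cv2.resize(yel[110:260,205:335],(520,600),interpolation=cv2.INTER_CUBIC)
x,y,z=sensors.get_obs()['position'];bp=[x,y+65,np.radians(90.5)]
def edge(u,v,du=5):
    p=up[v-16:v+17,u-du:u+du].mean(1);m=(p.min()+p.max())/2;print(u,v,p[::2].round().astype(int).tolist(),end=' ')
    k=[j for j in range(32) if (p[j]-m)*(p[j+1]-m)<0];return [round(v-16+j+(m-p[j])/(p[j+1]-p[j]),1) for j in k]
L=lambda A,B,u,z0:(lambda q:q[0,1]+(u-q[0,0])*(q[1,1]-q[0,1])/(q[1,0]-q[0,0]))((proj(s,W(bp,[A,B],z0))+.375-[205,110])*4)
for name,A,B,us in(('footbot',[-90,-20,0],[0,-20,0],(170,200,240,260)),('bartop-far',[-170,7,110],[0,7,110],(50,80,110,220)),('barbot-near',[-170,-7,90],[0,-7,90],(70,100,130,220))):
    for u in us:
        v=L(A,B,u,z-81.3);print(name,u,'pred',v.round(1),'dz+5',L(A,B,u,z-76.3).round(1),edge(u,int(v)))
```

```text
170 387 [119, 115, 111, 109, 105, 100, 86, 71, 58, 51, 43, 40, 37, 37, 37, 36, 36] footbot 170 pred 387.8 dz+5 381.6 [np.float64(384.2)]
200 390 [109, 109, 107, 107, 101, 93, 81, 70, 60, 57, 55, 52, 50, 50, 50, 51, 50] footbot 200 pred 390.8 dz+5 384.7 [np.float64(386.2)]
240 394 [109, 110, 109, 108, 102, 94, 82, 73, 64, 59, 56, 54, 53, 52, 51, 50, 49] footbot 240 pred 394.9 dz+5 388.7 [np.float64(390.5)]
260 396 [113, 111, 109, 109, 112, 105, 89, 69, 60, 51, 44, 38, 34, 30, 28, 27, 28] footbot 260 pred 396.9 dz+5 390.8 [np.float64(393.9)]
50 209 [50, 49, 50, 50, 51, 52, 54, 57, 62, 72, 83, 99, 110, 114, 109, 105, 101] bartop-far 50 pred 209.8 dz+5 203.1 [np.float64(212.7)]
80 212 [52, 52, 52, 51, 52, 54, 57, 62, 66, 77, 92, 105, 108, 109, 107, 104, 101] bartop-far 80 pred 212.5 dz+5 205.7 [np.float64(214.4)]
110 215 [43, 47, 50, 50, 52, 53, 57, 61, 68, 77, 94, 109, 113, 106, 104, 103, 101] bartop-far 110 pred 215.2 dz+5 208.4 [np.float64(217.2)]
220 225 [44, 50, 51, 53, 53, 55, 59, 69, 82, 110, 136, 154, 155, 153, 144, 132, 122] bartop-far 220 pred 225.1 dz+5 218.3 [np.float64(226.3)]
70 250 [100, 100, 100, 102, 100, 94, 84, 75, 68, 66, 65, 64, 67, 70, 76, 83, 91] barbot-near 70 pred 250.9 dz+5 244.2 [np.float64(246.1), np.float64(264.0)]
100 253 [99, 99, 99, 98, 94, 83, 72, 62, 58, 54, 53, 52, 51, 51, 52, 51, 50] barbot-near 100 pred 253.7 dz+5 247.0 [np.float64(248.5)]
130 256 [99, 99, 100, 99, 97, 87, 75, 62, 57, 53, 51, 50, 51, 51, 52, 52, 52] barbot-near 130 pred 256.5 dz+5 249.8 [np.float64(251.9)]
220 264 [106, 106, 105, 105, 109, 104, 90, 73, 63, 55, 53, 52, 52, 51, 51, 51, 52] barbot-near 220 pred 264.8 dz+5 258.1 [np.float64(261.2)]
```

```bash
python3 -m creep '[{"x":-0.13,"y":-0.2,"z":0.03,"wx":0,"wy":0,"wz":0,"hand":1},{"x":-0.13,"y":0,"z":0,"wx":0,"wy":0,"wz":0,"hand":1},{"x":0,"y":0,"z":0,"wx":0,"wy":0,"wz":0,"hand":1},{"x":0,"y":0,"z":0,"wx":0,"wy":0,"wz":0,"hand":1},{"x":0,"y":0,"z":0,"wx":0,"wy":0,"wz":0,"hand":1}]'; python3 st.py
```

```text
time: 6.3
position: [589.7, 59.6, 155.6]
eef_rot: [0.704, 0.71, 0.0, 0.0]
force: [-1.2, 0.4, -2.2]
opening: 13.6
finger_force: 40.0
t 6.3 p [589.7  59.6 155.6] yaw(toolY) 0.51 toolz [ 3.e-04  1.e-04 -1.e+00] F [-1.2  0.4 -2.2] M [-0.08 -0.15 -0.04] open 13.6 ff 40.0
```

```bash
python3 -m creep '[{"x":-0.025,"y":0.1,"z":-0.03,"wx":0,"wy":0,"wz":0,"hand":1},{"x":0,"y":0.1,"z":0,"wx":0,"wy":0,"wz":0,"hand":1},{"x":0,"y":0.1,"z":0,"wx":0,"wy":0,"wz":0,"hand":1},{"x":0,"y":0.08,"z":0,"wx":0,"wy":0,"wz":0,"hand":1},{"x":0,"y":0,"z":0,"wx":0,"wy":0,"wz":0,"hand":1},{"x":0,"y":0,"z":0,"wx":0,"wy":0,"wz":0,"hand":1}]'; python3 st.py
```

```text
time: 6.9
position: [588.7, 75.0, 154.3]
eef_rot: [0.704, 0.71, -0.0, 0.0]
force: [-0.0, 0.1, -2.9]
opening: 13.8
finger_force: 40.0
t 6.9 p [588.7  75.  154.3] yaw(toolY) 0.53 toolz [ 1.e-04 -1.e-04 -1.e+00] F [-0.   0.1 -2.9] M [-0.05 -0.07 -0.01] open 13.8 ff 40.0
```

```bash
python3 -m creep '[{"x":0,"y":0.1,"z":0,"wx":0,"wy":0,"wz":0,"hand":1},{"x":0,"y":0.05,"z":0,"wx":0,"wy":0,"wz":0,"hand":1},{"x":0,"y":0,"z":0,"wx":0,"wy":0,"wz":0,"hand":1}]'; python3 -m creep '[{"x":0,"y":0.1,"z":0,"wx":0,"wy":0,"wz":0,"hand":1},{"x":0,"y":0,"z":0,"wx":0,"wy":0,"wz":0,"hand":1}]'; python3 st.py
```

```text
time: 7.2
position: [588.7, 81.1, 154.2]
eef_rot: [0.704, 0.71, 0.0, -0.0]
force: [-0.6, 0.6, -2.7]
opening: 13.9
finger_force: 40.0
time: 7.4
position: [588.6, 85.2, 154.2]
eef_rot: [0.704, 0.71, 0.0, -0.0]
force: [0.3, 0.6, -3.3]
opening: 13.5
finger_force: 40.0
t 7.4 p [588.6  85.2 154.2] yaw(toolY) 0.54 toolz [-0.e+00  2.e-04 -1.e+00] F [ 0.3  0.6 -3.3] M [-0.06 -0.12 -0.01] open 13.5 ff 40.0
```

```bash
python3 -m creep '[{"x":0,"y":0.05,"z":0,"wx":0,"wy":0,"wz":0,"hand":1},{"x":0,"y":0,"z":0,"wx":0,"wy":0,"wz":0,"hand":1}]'; python3 -m creep '[{"x":0,"y":0.05,"z":0,"wx":0,"wy":0,"wz":0,"hand":1},{"x":0,"y":0,"z":0,"wx":0,"wy":0,"wz":0,"hand":1}]';  python3 st.py
```

```text
time: 7.6
position: [588.7, 87.0, 154.3]
eef_rot: [0.704, 0.71, 0.0, -0.0]
force: [-0.4, 0.2, -2.4]
opening: 14.0
finger_force: 40.0
time: 7.8
position: [588.7, 89.0, 154.3]
eef_rot: [0.704, 0.71, 0.0, -0.0]
force: [0.3, 0.4, -1.0]
opening: 13.6
finger_force: 40.0
t 7.8 p [588.7  89.  154.3] yaw(toolY) 0.52 toolz [ 0.  0. -1.] F [ 0.3  0.4 -1. ] M [-0.09 -0.07 -0.02] open 13.6 ff 40.0
```

```bash
python3 -m creep '[{"x":0,"y":0.03,"z":0,"wx":0,"wy":0,"wz":0,"hand":1},{"x":0,"y":0,"z":0,"wx":0,"wy":0,"wz":0,"hand":1}]'; python3 -m creep '[{"x":0,"y":0.03,"z":0,"wx":0,"wy":0,"wz":0,"hand":1},{"x":0,"y":0,"z":0,"wx":0,"wy":0,"wz":0,"hand":1}]';  python3 st.py
```

```text
time: 8.0
position: [588.7, 89.2, 154.4]
eef_rot: [0.704, 0.71, -0.001, 0.001]
force: [-0.4, -4.4, -1.4]
opening: 13.7
finger_force: 40.0
time: 8.2
position: [588.7, 89.2, 154.5]
eef_rot: [0.704, 0.71, -0.002, 0.001]
force: [-1.9, -7.1, -1.4]
opening: 13.7
finger_force: 40.0
t 8.2 p [588.7  89.2 154.5] yaw(toolY) 0.52 toolz [-4.0e-04 -4.1e-03 -1.0e+00] F [-1.9 -7.1 -1.4] M [-1.58  0.13 -0.06] open 13.7 ff 40.0
```

The face contact at y=89.2 (face at ≈154) matches the camera estimate. Now I'll ease off slightly and press down.

```bash
python3 -m creep '[{"x":0,"y":-0.04,"z":0,"wx":0,"wy":0,"wz":0,"hand":1},{"x":0,"y":0,"z":-0.06,"wx":0,"wy":0,"wz":0,"hand":1},{"x":0,"y":0,"z":-0.06,"wx":0,"wy":0,"wz":0,"hand":1},{"x":0,"y":0,"z":0,"wx":0,"wy":0,"wz":0,"hand":1}]'; python3 st.py; python3 -m creep '[{"x":0,"y":0,"z":-0.06,"wx":0,"wy":0,"wz":0,"hand":1},{"x":0,"y":0,"z":-0.06,"wx":0,"wy":0,"wz":0,"hand":1},{"x":0,"y":0,"z":0,"wx":0,"wy":0,"wz":0,"hand":1}]';  python3 st.py
```

```text
time: 8.6
position: [589.5, 89.0, 150.7]
eef_rot: [0.704, 0.71, 0.0, 0.001]
force: [-1.5, -6.2, 3.3]
opening: 13.7
finger_force: 40.0
t 8.6 p [589.5  89.  150.7] yaw(toolY) 0.52 toolz [ 0.0016 -0.0011 -1.    ] F [-1.5 -6.2  3.3] M [-0.74  0.27  0.15] open 13.7 ff 40.0
time: 8.9
position: [590.3, 88.8, 146.5]
eef_rot: [0.704, 0.71, 0.001, 0.002]
force: [0.9, -5.6, 2.4]
opening: 13.4
finger_force: 40.0
t 8.9 p [590.3  88.8 146.5] yaw(toolY) 0.5 toolz [ 0.0042 -0.0014 -1.    ] F [ 0.9 -5.6  2.4] M [-0.91 -0.32 -0.03] open 13.4 ff 40.0
```

```bash
python3 -m creep '[{"x":0.03,"y":0,"z":-0.06,"wx":0,"wy":0,"wz":0,"hand":1},{"x":0,"y":0,"z":-0.06,"wx":0,"wy":0,"wz":0,"hand":1},{"x":0,"y":0,"z":0,"wx":0,"wy":0,"wz":0,"hand":1}]'; python3 st.py; python3 -m creep '[{"x":0,"y":0,"z":-0.06,"wx":0,"wy":0,"wz":0,"hand":1},{"x":0,"y":0,"z":-0.06,"wx":0,"wy":0,"wz":0,"hand":1},{"x":0,"y":0,"z":0,"wx":0,"wy":0,"wz":0,"hand":1}]';  python3 st.py
```

```text
time: 9.2
position: [589.4, 89.2, 138.7]
eef_rot: [0.704, 0.71, -0.001, -0.0]
force: [1.6, -5.2, -5.6]
opening: 13.7
finger_force: 40.0
t 9.2 p [589.4  89.2 138.7] yaw(toolY) 0.51 toolz [-0.0011 -0.0011 -1.    ] F [ 1.6 -5.2 -5.6] M [-1.33 -0.38 -0.15] open 13.7 ff 40.0
time: 9.5
position: [590.0, 88.9, 136.0]
eef_rot: [0.704, 0.71, -0.001, 0.0]
force: [-2.7, -6.7, 3.7]
opening: 13.7
finger_force: 40.0
t 9.5 p [590.   88.9 136. ] yaw(toolY) 0.54 toolz [-3.0e-04 -1.6e-03 -1.0e+00] F [-2.7 -6.7  3.7] M [-1.19  0.39  0.09] open 13.7 ff 40.0
```

```bash
python3 -m creep '[{"x":0,"y":0,"z":-0.06,"wx":0,"wy":0,"wz":0,"hand":1},{"x":0,"y":0,"z":-0.03,"wx":0,"wy":0,"wz":0,"hand":1},{"x":0,"y":0,"z":0,"wx":0,"wy":0,"wz":0,"hand":1}]'; python3 st.py
python3 - <<'E'
from h import *
b=snap('scene')['img']
cv2.imwrite('pics/s3.png',cv2.resize(b[110:260,205:335],(520,600),interpolation=cv2.INTER_CUBIC))
E
```

```text
time: 9.8
position: [591.0, 88.1, 135.4]
eef_rot: [0.704, 0.711, -0.001, 0.002]
force: [-5.9, -10.4, 16.3]
opening: 13.6
finger_force: 40.0
t 9.8 p [591.   88.1 135.4] yaw(toolY) 0.58 toolz [ 0.0017 -0.0032 -1.    ] F [ -5.9 -10.4  16.3] M [-1.56  1.4   0.26] open 13.6 ff 40.0
```

View pics/s3.png

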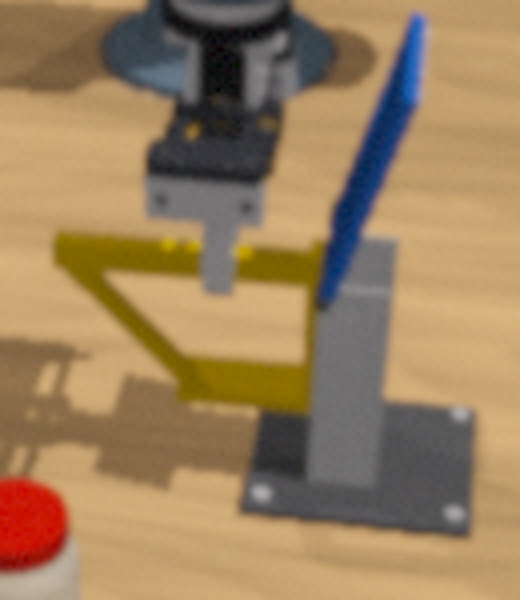

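s3 shows the bracket's flange flat against the post face at (315,330), the foot at (310,410), and the board still folded up. There is a hard stop (16 N) at the expected height, after the snap. Now I'll relieve the load and release.

```bash
python3 -m creep '[{"x":-0.02,"y":-0.02,"z":0.08,"wx":0,"wy":0,"wz":0,"hand":1},{"x":0,"y":0,"z":0,"wx":0,"wy":0,"wz":0,"hand":0},{"x":0,"y":0,"z":0,"wx":0,"wy":0,"wz":0,"hand":0},{"x":0,"y":0,"z":0,"wx":0,"wy":0,"wz":0,"hand":0},{"x":0,"y":0,"z":0,"wx":0,"wy":0,"wz":0,"hand":0},{"x":0,"y":0,"z":0,"wx":0,"wy":0,"wz":0,"hand":0},{"x":0,"y":0,"z":0.2,"wx":0,"wy":0,"wz":0,"hand":0},{"x":0,"y":0,"z":0.4,"wx":0,"wy":0,"wz":0,"hand":0},{"x":0,"y":0,"z":0.7,"wx":0,"wy":0,"wz":0,"hand":0},{"x":0,"y":0,"z":0.9,"wx":0,"wy":0,"wz":0,"hand":0},{"x":0,"y":0,"z":0.9,"wx":0,"wy":0,"wz":0,"hand":0.5},{"x":0,"y":0,"z":0.9,"wx":0,"wy":0,"wz":0,"hand":1},{"x":0,"y":0,"z":0.9,"wx":0,"wy":0,"wz":0,"hand":1},{"x":0,"y":0,"z":0.7,"wx":0,"wy":0,"wz":0,"hand":1},{"x":0,"y":0,"z":0,"wx":0,"wy":0,"wz":0,"hand":1},{"x":0,"y":0,"z":0,"wx":0,"wy":0,"wz":0,"hand":1}]'; python3 st.py
python3 - <<'E'
from h import *
a=snap('top')['img'];b=snap('scene')['img']
cv2.imwrite('pics/s4.png',np.hstack([cv2.resize(b[110:260,205:335],(416,480),interpolation=cv2.INTER_CUBIC),cv2.resize(a[160:240,190:254],(384,480),interpolation=cv2.INTER_CUBIC)]))
E
```

```text
time: 11.45
position: [589.2, 88.8, 359.9]
eef_rot: [0.704, 0.71, 0.001, 0.001]
force: [-0.2, 0.2, -0.3]
opening: 41.1
finger_force: 0.0
t 11.45 p [589.2  88.8 359.9] yaw(toolY) 0.52 toolz [ 0.0021 -0.     -1.    ] F [-0.2  0.2 -0.3] M [ 0.01 -0.09  0.04] open 41.1 ff 0.0
```

View pics/s4.png

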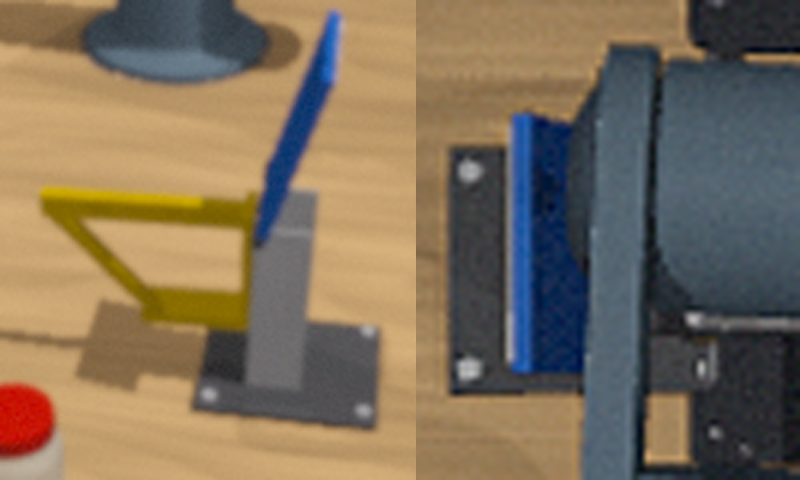

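s4 shows the bracket released and standing locked against the post (flange at (252,250)), with the board still up. Next I go behind the board.

```bash
python3 -m creep '[{"x":0,"y":0.4,"z":0,"wx":0,"wy":0,"wz":0,"hand":1},{"x":0,"y":0.8,"z":0,"wx":0,"wy":0,"wz":0,"hand":1},{"x":0,"y":0.9,"z":0,"wx":0,"wy":0,"wz":0,"hand":1},{"x":0,"y":0.9,"z":0,"wx":0,"wy":0,"wz":0,"hand":1},{"x":0,"y":0.8,"z":0,"wx":0,"wy":0,"wz":0,"hand":1},{"x":0,"y":0,"z":-0.4,"wx":0,"wy":0,"wz":0,"hand":1},{"x":0,"y":0,"z":-0.8,"wx":0,"wy":0,"wz":0,"hand":1},{"x":0,"y":0,"z":-0.6,"wx":0,"wy":0,"wz":0,"hand":1},{"x":0,"y":0,"z":-0.3,"wx":0,"wy":0,"wz":0,"hand":1},{"x":0,"y":0,"z":0,"wx":0,"wy":0,"wz":0,"hand":1},{"x":0,"y":0,"z":0,"wx":0,"wy":0,"wz":0,"hand":1}]'; python3 st.py
```

```text
time: 12.65
position: [589.3, 240.6, 275.2]
eef_rot: [0.704, 0.71, 0.0, 0.0]
force: [0.5, -0.6, -0.5]
opening: 0.5
finger_force: 0.0
t 12.65 p [589.3 240.6 275.2] yaw(toolY) 0.49 toolz [ 5.e-04  1.e-04 -1.e+00] F [ 0.5 -0.6 -0.5] M [-0.   -0.06 -0.03] open 0.5 ff 0.0
```

```bash
python3 -m creep '[{"x":0,"y":-0.4,"z":0,"wx":0,"wy":0,"wz":0,"hand":1},{"x":0,"y":-0.4,"z":0,"wx":0,"wy":0,"wz":0,"hand":1},{"x":0,"y":-0.4,"z":0,"wx":0,"wy":0,"wz":0,"hand":1},{"x":0,"y":-0.4,"z":0,"wx":0,"wy":0,"wz":0,"hand":1},{"x":0,"y":-0.3,"z":0,"wx":0,"wy":0,"wz":0,"hand":1},{"x":0,"y":-0.28,"z":0,"wx":0,"wy":0,"wz":0,"hand":1}]'; python3 st.py;  python3 -m creep '[{"x":0,"y":-0.4,"z":-0.095,"wx":0,"wy":0,"wz":0,"hand":1},{"x":0,"y":-0.4,"z":-0.095,"wx":0,"wy":0,"wz":0,"hand":1},{"x":0,"y":-0.355,"z":-0.21,"wx":0,"wy":0,"wz":0,"hand":1},{"x":0,"y":-0.355,"z":-0.21,"wx":0,"wy":0,"wz":0,"hand":1},{"x":0,"y":0,"z":0,"wx":0,"wy":0,"wz":0,"hand":1}]'; python3 st.py
```

```text
time: 13.25
position: [589.4, 152.4, 275.1]
eef_rot: [0.704, 0.71, 0.001, 0.0]
force: [2.2, 1.8, 1.2]
opening: 0.2
finger_force: 1.4
t 13.25 p [589.4 152.4 275.1] yaw(toolY) 0.47 toolz [ 1.2e-03  5.0e-04 -1.0e+00] F [2.2 1.8 1.2] M [ 0.5  -0.43  0.05] open 0.2 ff 1.4
time: 13.75
position: [587.8, 91.0, 247.5]
eef_rot: [0.705, 0.709, -0.002, -0.001]
force: [-0.9, 0.1, -0.3]
opening: 0.8
finger_force: 0.0
t 13.75 p [587.8  91.  247.5] yaw(toolY) 0.38 toolz [-0.0049 -0.0011 -1.    ] F [-0.9  0.1 -0.3] M [-0.06 -0.12 -0.02] open 0.8 ff 0.0
```

```bash
python3 -m creep '[{"x":0,"y":-0.28,"z":-0.26,"wx":0,"wy":0,"wz":0,"hand":1},{"x":0,"y":-0.28,"z":-0.3,"wx":0,"wy":0,"wz":0,"hand":1},{"x":0,"y":-0.15,"z":-0.3,"wx":0,"wy":0,"wz":0,"hand":1},{"x":0,"y":-0.1,"z":-0.3,"wx":0,"wy":0,"wz":0,"hand":1},{"x":0,"y":0,"z":0,"wx":0,"wy":0,"wz":0,"hand":1}]'; python3 st.py; python3 -m creep '[{"x":0,"y":0,"z":-0.2,"wx":0,"wy":0,"wz":0,"hand":1},{"x":0,"y":0,"z":-0.2,"wx":0,"wy":0,"wz":0,"hand":1},{"x":0,"y":0,"z":-0.1,"wx":0,"wy":0,"wz":0,"hand":1},{"x":0,"y":0,"z":0,"wx":0,"wy":0,"wz":0,"hand":1}]'; python3 st.py
```

```text
time: 14.25
position: [587.7, 60.2, 201.0]
eef_rot: [0.704, 0.71, -0.002, -0.002]
force: [-1.0, 0.6, -0.2]
opening: 0.7
finger_force: 0.0
t 14.25 p [587.7  60.2 201. ] yaw(toolY) 0.47 toolz [-4.3e-03  1.0e-04 -1.0e+00] F [-1.   0.6 -0.2] M [-0.02 -0.07 -0.02] open 0.7 ff 0.0
time: 14.65
position: [588.6, 61.2, 182.9]
eef_rot: [0.704, 0.71, -0.0, -0.001]
force: [-0.4, -0.5, 0.0]
opening: 0.3
finger_force: 0.0
t 14.65 p [588.6  61.2 182.9] yaw(toolY) 0.53 toolz [-1.5e-03  4.0e-04 -1.0e+00] F [-0.4 -0.5  0. ] M [-0.09 -0.12 -0.05] open 0.3 ff 0.0
```

```bash
python3 -m creep '[{"x":0,"y":0,"z":-0.1,"wx":0,"wy":0,"wz":0,"hand":1},{"x":0,"y":0,"z":-0.05,"wx":0,"wy":0,"wz":0,"hand":1},{"x":0,"y":0,"z":0,"wx":0,"wy":0,"wz":0,"hand":1}]'; python3 -m creep '[{"x":0,"y":0,"z":-0.05,"wx":0,"wy":0,"wz":0,"hand":1},{"x":0,"y":0,"z":0,"wx":0,"wy":0,"wz":0,"hand":1}]'; python3 -m creep '[{"x":0,"y":0,"z":-0.05,"wx":0,"wy":0,"wz":0,"hand":1},{"x":0,"y":0,"z":0,"wx":0,"wy":0,"wz":0,"hand":1}]'; python3 st.py
```

```text
time: 14.95
position: [589.0, 60.9, 177.6]
eef_rot: [0.704, 0.71, -0.0, -0.0]
force: [-0.5, -0.8, 0.2]
opening: 0.5
finger_force: 0.0
time: 15.15
position: [589.0, 60.8, 175.7]
eef_rot: [0.704, 0.71, 0.0, -0.0]
force: [0.6, 0.1, 0.8]
opening: 0.8
finger_force: 0.0
time: 15.35
position: [589.1, 60.8, 173.7]
eef_rot: [0.704, 0.71, 0.0, 0.0]
force: [0.1, -1.4, -0.3]
opening: 0.5
finger_force: 0.1
t 15.35 p [589.1  60.8 173.7] yaw(toolY) 0.51 toolz [ 0. -0. -1.] F [ 0.1 -1.4 -0.3] M [-0.06 -0.07  0.  ] open 0.5 ff 0.1
```

```bash
python3 -m creep '[{"x":0,"y":0,"z":-0.03,"wx":0,"wy":0,"wz":0,"hand":1},{"x":0,"y":0,"z":-0.03,"wx":0,"wy":0,"wz":0,"hand":1},{"x":0,"y":0,"z":0,"wx":0,"wy":0,"wz":0,"hand":1}]';  python3 - <<'E'
from h import *
a=snap('top')['img'];b=snap('scene')['img']
cv2.imwrite('pics/s5.png',np.hstack([cv2.resize(b[110:260,205:335],(416,480),interpolation=cv2.INTER_CUBIC),cv2.resize(a[160:240,190:254],(384,480),interpolation=cv2.INTER_CUBIC)]))
E
```

```text
time: 15.65
position: [589.2, 60.7, 172.5]
eef_rot: [0.704, 0.71, -0.0, 0.0]
force: [-3.1, -1.5, 5.5]
opening: 0.2
finger_force: 2.9
```

View pics/s5.png

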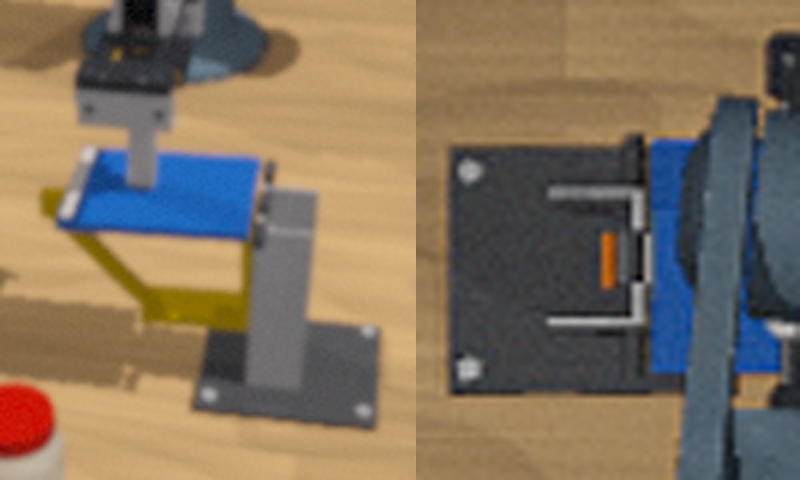

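s5 shows the board lying level on the bracket (edge at (80,185)) with the fingertip on it. One last light press, then I lift clear.

```bash
python3 -m creep '[{"x":0,"y":0,"z":-0.03,"wx":0,"wy":0,"wz":0,"hand":1},{"x":0,"y":0,"z":0,"wx":0,"wy":0,"wz":0,"hand":1}]';  python3 -m creep '[{"x":0,"y":0,"z":0.2,"wx":0,"wy":0,"wz":0,"hand":1},{"x":0,"y":0,"z":0.8,"wx":0,"wy":0,"wz":0,"hand":1},{"x":0,"y":0,"z":0.8,"wx":0,"wy":0,"wz":0,"hand":1},{"x":0,"y":-0.8,"z":0.8,"wx":0,"wy":0,"wz":0,"hand":1},{"x":0,"y":-0.8,"z":0.8,"wx":0,"wy":0,"wz":0,"hand":1},{"x":0,"y":-0.8,"z":0,"wx":0,"wy":0,"wz":0,"hand":1},{"x":0,"y":-0.8,"z":0,"wx":0,"wy":0,"wz":0,"hand":1},{"x":0,"y":-0.8,"z":0,"wx":0,"wy":0,"wz":0,"hand":1},{"x":0,"y":0,"z":0,"wx":0,"wy":0,"wz":0,"hand":1},{"x":0,"y":0,"z":0,"wx":0,"wy":0,"wz":0,"hand":1}]'
python3 - <<'E'
from h import *
a=snap('top')['img'];b=snap('scene')['img']
cv2.imwrite('pics/s6.png',np.hstack([cv2.resize(b[110:260,205:335],(416,480),interpolation=cv2.INTER_CUBIC),cv2.resize(a[160:240,190:254],(384,480),interpolation=cv2.INTER_CUBIC)]))
E
```

```text
time: 15.95
position: [589.2, 60.7, 172.3]
eef_rot: [0.704, 0.71, -0.0, 0.0]
force: [-5.4, -0.8, 10.4]
opening: 0.6
finger_force: 5.2
time: 16.95
position: [589.0, -99.2, 306.0]
eef_rot: [0.704, 0.71, 0.0, -0.0]
force: [0.3, -0.1, -0.0]
opening: 0.3
finger_force: 0.0
```

View pics/s6.png

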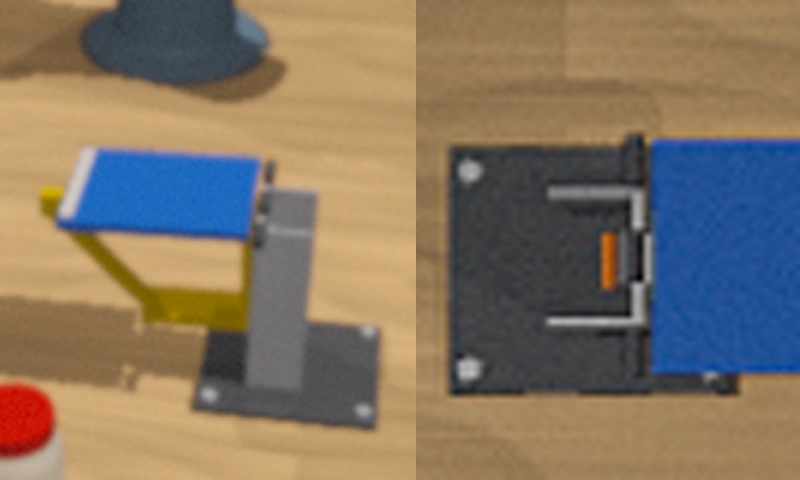

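s6 shows the board flat on the locked bracket, with the robot clear of everything. I'm handing it in.

```bash
python3 -c "
from bench import robot
print(robot.job_done())"
```

```text
the job is handed in; nothing more can be done
None
```

The bracket is locked in the upright, the shelf board is folded down onto it and released, and the job is handed in at about 17 s; the hand-in call returned no verdict.

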